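# Zero the dosing pump's stroke adjuster

### The arm

A 6-joint arm with a two-finger parallel gripper is mounted at the origin on the work surface. World frame = base frame: x ahead of the robot, y to its left, z up, the work surface at z = 0. Lengths are in mm, angles in rad, forces in N, time in s.
With the tool pointing down it reaches from about 425 to 950 mm from the base axis. Payload 3.5 kg.
Tool frame: the origin (TCP) lies at the very end of the fingers, on their centre line; the grasp point (between the pads) lies 19 mm behind it; z points along the fingers, y is the line along which they close (so a half turn about z gives the same grasp; the last joint's range is limited). The gripper opens to 85 mm and grips with 20 to 120 N. Pads are 22 mm wide; open, the fingers measure 114 mm over their backs; the gripper's body (76 mm by 85 mm) begins 54 mm behind the grasp point. The pads swing forward as they close: fully open they stand 13 mm farther back than shut.
Start: joints at [-1.376, 0.286, 1.577, -0, 1.279, -0.15], TCP at [228.178, -635.249, 231.325] pointing down, gripper open.
Joint ranges: [-2.77, 2.77], [-0.9, 2.22], [0.21, 2.48], [-1.53, 4.67], [0.24, 2.81], [-2.84, 2.84]. Speed limits (rad/s): [2.79, 2.79, 3.14, 3.14, 3.14, 3.14].

### API

Orientations are given as [roll, pitch, yaw] about the fixed x, y, z axes, in that order (R = Rz(yaw) Ry(pitch) Rx(roll)).
In Python, from plant import * gives the robot as it stands.
- The arm moves only by the shell command python3 -m creep 'ROWS' [OPENING] [FORCE]. ROWS is JSON, one flat list of numbers, 6 for each row, row after row: the shift along the tool's x, y, z in mm, then the turn, a rotation vector about the tool's x, y, z in rad. A call has 1 to 10 rows; each row shifts and turns the commanded pose from where the row before left it, along the tool's axes as they then stand; what a row does not reach is not made up. A row lasts 1/12 s, in which the tool goes at most 41.7 mm and 7.16 degrees, less where a joint would pass 70% of its speed; a pose out of reach is approached as far as the arm can. A call is refused whole if a number of a shift passes 41.7 or a number of a turn 0.125, either way. A call with a gripper value outside its range is refused whole. OPENING is the gripper command: -1 is shut, 1 is fully open, values between are in proportion, set as the call begins (- or left out, the last holds). The fingers move at their own pace and stop on an object; FORCE is the grip in N (left out, the last holds). Time passes only in rows, so rows that do not move let the fingers close. It gives the time, the measured TCP pose, the force, the opening and the grip force at its end, in the units of the state.
- sense(): the state, without advancing time (a new reading comes with each control period).
- get_image(name): name is "scene" or "top" or "wrist"; returns a dict with "frame" (400x640x3 uint8, red, green, blue), "camera_matrix" (3x3 intrinsics, pixels), "k1" (the pictures are not rectified: a ray, as slopes to the right and down, at radius r is drawn at 1 + k1 r^2 times it, then the intrinsics apply), "extrinsics" (4x4, takes a point from world to camera coordinates); the wrist camera has in their place "hand_eye" (4x4, takes a point from camera to tool coordinates, whose origin is the TCP and whose axes are the flange's). Camera axes: x right, y down, z forward; pixel columns grow to the right and rows downward; lengths in mm; the calibration is good to about 2 mm. A picture is of the moment at which its call begins: read the wrist's pose just before it. There is no depth.
- hand_in(): hands the job in; it is judged then, once.
Trained networks look in the newest picture that a camera, given by its name, has taken for a name from the list of things; names that differ only in an ending like _2 or _b are one class to them, and where a whole thing is asked for, a point or a joint stands for the part that bears it (a point fixed in the world has none). Each returns a list of dicts, best first, with "score" (0 to 1); they miss things now and then, are a little off and sometimes report something else, mostly with a low value. They report only what shows in the picture. A call takes as long as a camera call.
- silhouettes(query, camera): "region" (400x640 bool, what is visible of it) and "extent" ([left, top, right, bottom] as shares, 0 to 1, of the picture: columns of its width, rows of its height, round what is visible of it).
- pinpoint(query, camera): "position" ([column, row] as shares, 0 to 1, of the picture: columns of its width, rows of its height: a listed point, or the origin of a listed thing).
The state is a dict: "time_s": time; "joint_positions": joint angles; "dq": joint speeds; "tau": joint torques, N m; "tcp_pos": TCP position; "tool_rot": TCP orientation; "wrist_force": force on the tool from outside, world axes, zero at the start; "moment": the same for the moment, N m; "width": opening from 0.0 (shut) to 1.0 (fully open); "grip_force": force on a finger pad.
Only numpy, scipy, OpenCV 4.12 (cv2) and the standard library are available. Lean on these libraries where they do the work, as an engineer would, in place of code of your own. Each camera call takes 0.05 s, during which the arm holds its last target. There are 200 camera calls.

### The job

On the white dosing pump, first stand the vent lever straight up. Then turn the winged steel adjuster screw clockwise until it seats, back it off a quarter turn, and keep hold of it there: finish with the wing still gripped in the fingers. Leave the lever upright, and leave the other things on and around the pump where they are.

Things in the scene. Friction and masses are not known exactly. Their poses are not given: they have to be found in the camera images.
- pump: white dosing pump, bolted down, 140 mm (x) by 330 mm (y); origin on the table under its middle, x points away from its front panel, y to the left, z up. Low deck (45 mm high, y -170 to +10 mm) has the vent lever; high deck (70 mm high, y +10 to +160 mm) the adjuster, its upright axis at x = 0, y = +85 mm. A fixed round black cap (32 mm, at x = 42, y = -145 mm) is not part of the job
- vent (a joint): vent lever, a 10 mm rod with a black ball 26 mm across. It swings in the pump's x-z plane about an axis at x = 0, y = -85 mm, 67 mm above the table; ball centre 70 mm from it. Rad: 0 leans 0.7 rad toward -x (front), 0.7 is straight up, 1.4 leans 0.7 rad toward +x. Starts at 0 to 0.35; stays where it is left (friction 0.06 N m). Middle mark of the plate beside it: upright
- vent_tip (a point): centre of the vent lever's ball
- adjuster (a joint): turn of the adjuster screw in rad, growing clockwise seen from above; it seats on a hard stop at 4.0. At value q the wing's long direction is turned by -q about the vertical from the pump's x axis. It does not rise or sink, stays where it is left and takes about 0.1 N m to turn. It starts 1.0 to 2.4 rad short of its seat
- wing_grip (a point): point to grip: on the screw axis inside the adjuster's steel wing, 104 mm above the table. The wing is an upright flat plate 50 mm long, 10 mm thick, from 88 to 116 mm above the table, on a round hub 26 mm across; this point's x axis lies along the wing. Below is a graduated dial plate 92 mm across, its top 74 mm above the table; its long ticks stand a quarter turn apart
- jar: white plastic reagent bottle, 60 mm across, 110 mm tall; origin at the centre of its underside
- beaker: glass beaker, 68 mm across, 80 mm tall, open at the top; origin at the centre of its underside
- driver: screwdriver with black handle, 160 mm long, lying in front of the pump; origin at its middle, on its underside
- spare: loose round steel thumbnut with a stub, 34 mm across, 32 mm tall, on the table in front of the pump (not the adjuster); origin at the centre of its underside
- dish: clear flat dish, 84 mm across, 14 mm tall; origin at the centre of its underside
- rack: white rack of capped tubes, 50 x 140 mm, 86 mm tall; origin at the centre of its underside
- vial: small amber vial, 24 mm across, 32 mm tall, standing on the pump's low deck; origin at the centre of its underside

How it is judged (in metres and radians):
On the way, in this order (a step that is already met when the one before it is completed fails the run):
1. the vent lever stands upright (value of joint vent between 0.57 and 0.83 rad), for 0.2 s.
2. the adjuster is turned clockwise onto its seat (value of joint adjuster above 3.92 rad), for 0.2 s.
3. the adjuster is backed off a quarter turn, held in the fingers (value of joint adjuster between 2.25 and 2.61 rad and contact force between the fingers and adjuster above 3 N and distance between the grasp point and wing_grip below 0.03 m), for 0.2 s.
At the end, for the whole second after the job is handed in: The vent lever is upright within 0.13 rad (7 deg), the adjuster stands a quarter turn (1.57 rad) back from its seat within 0.18 rad (10 deg), and the fingers still grip the wing: contact force above 3 N, grasp point within 30 mm of the wing's grip point (all of step 1 and all of step 3); the arm keeps its last pose, push and grip.
It fails at once if one of the other things is moved by more than 30 mm (distance of any of jar, beaker, driver, spare, dish, rack, vial from where it was at the start of the episode above 0.03 m).
It fails at once if the bottle, the beaker, the tube rack or the vial is tipped by more than 0.5 rad (angle between any of jar, beaker, rack, vial's own z axis and vertical above 0.5 rad).
It also fails if it takes over 64 s, if anything falls off the work surface, if the arm or the gripper's body presses on something with over 40 N, if the wrist force passes 120 N, or if a joint passes its speed limit or range.

## Working session

There is one attempt and no reset: what is moved stays moved. The work goes in short steps, Python scripts to look and compute and a shell command to move; the robot and the scene stay as the last step left them, time stands still between calls to the robot, and variables do not carry over. Pictures are saved under pics/ and viewed, at most 10 in all, crops included, and the job is handed in when it is done.

```bash
mkdir -p pics; ls; cat > h.py <<'E'
from plant import *
import numpy as np, cv2
from scipy.spatial.transform import Rotation as R
def ray(im,px):
    K=np.array(im["camera_matrix"],float);d=(np.array(px,float)-[K[0,2],K[1,2]])/[K[0,0],K[1,1]]
    s=d.copy()
    for _ in range(20): s=d/(1+im["k1"]*(s@s))
    v=np.array([s[0],s[1],1.])
    if "extrinsics" in im:
        E=np.array(im["extrinsics"]);return -E[:3,:3].T@E[:3,3],E[:3,:3].T@v
    H=np.array(im["hand_eye"]);s_=im["st"];T=R.from_euler('xyz',s_["tool_rot"]).as_matrix()
    return T@H[:3,3]+s_["tcp_pos"],T@H[:3,:3]@v
def atz(im,px,z):
    o,v=ray(im,px);return o+v*(z-o[2])/v[2]
def tri(a,b):
    A=[];y=[]
    for o,v in(a,b):
        v=v/np.linalg.norm(v);P=np.eye(3)-np.outer(v,v);A.append(P);y.append(P@o)
    return np.linalg.lstsq(np.vstack(A),np.hstack(y),rcond=None)[0]
def shot(n):
    s=sense();im=get_image(n);im["st"]=s;return im
def project(im,p):
    E=np.array(im["extrinsics"]);c=E[:3,:3]@np.array(p,float)+E[:3,3];s=c[:2]/c[2];s=s*(1+im["k1"]*(s@s));K=im["camera_matrix"]
    return [K[0][0]*s[0]+K[0][2],K[1][1]*s[1]+K[1][2]]
E
python3 - <<'E'
from h import *
np.set_printoptions(precision=1,suppress=True)
print(sense())
I={n:shot(n) for n in("scene","top")}
for n in I: cv2.imwrite(f"pics/{n}0.png",I[n]["frame"][:,:,::-1])
for q in ["pump","vent_tip","wing_grip","jar","beaker","driver","spare","dish","rack","vial"]:
    r={}
    for n in I:
        p=pinpoint(q,n)
        if p: r[n]=np.array(p[0]["position"])*[640,400]; print(q,n,r[n],round(p[0]["score"],2),"z0:",atz(I[n],r[n],0))
    if len(r)==2: print("   tri",tri(ray(I["scene"],r["scene"]),ray(I["top"],r["top"])))
E
```

```text
pics
{'time_s': 0.0, 'joint_positions': array([-1.4,  0.3,  1.6,  0. ,  1.3, -0.2]), 'dq': array([-0., -0.,  0., -0., -0.,  0.]), 'tau': array([ -0. , -40.6, -29.3,  -0. ,   0. ,   0. ]), 'tcp_pos': array([ 228.1, -634.6,  229.9]), 'tool_rot': array([-3.1, -0. ,  0.3]), 'wrist_force': array([ 0.4,  0.1, -0.2]), 'moment': array([ 0., -0.,  0.]), 'grip_force': 0.0, 'width': 0.9986338575674338}
pump scene [291.8 177.5] 0.73 z0: [417.4 -63.5   0. ]
pump top [316. 212.] 0.94 z0: [564.8  42.3   0. ]
   tri [563.5   5.7 186.8]
vent_tip scene [293.4 175.5] 0.63 z0: [410.  -60.5   0. ]
vent_tip top [350.3 230.5] 0.69 z0: [513.5 -52.1   0. ]
   tri [511.5 -41.9 121.5]
wing_grip scene [359.8 213.2] 0.51 z0: [507.9 123.4  -0. ]
wing_grip top [283.1 200.6] 0.7 z0: [596.5 133.7   0. ]
   tri [588.7 122.8 112.6]
jar scene [229.5 202.1] 0.92 z0: [ 519.3 -205.2    0. ]
jar top [402.1 228.1] 0.76 z0: [ 519.8 -195.7    0. ]
   tri [ 520.8 -199.6    3.1]
beaker scene [423.5 262.4] 0.66 z0: [625.7 278.7   0. ]
beaker top [230.4 187.2] 0.74 z0: [634.1 280.9   0. ]
   tri [632.9 277.4  12.4]
driver scene [315.4 185.1] 0.62 z0: [434.3   1.8   0. ]
driver top [333.2 261. ] 0.87 z0: [429.8  -4.8   0. ]
   tri [429.1  -1.9  -6.8]
spare scene [378.6 200.2] 0.66 z0: [460.8 167.7   0. ]
spare top [273.9 247.9] 0.47 z0: [465.7 158.5   0. ]
   tri [465.8 162.6   5.9]
dish scene [232.3 201.8] 0.73 z0: [ 517.5 -198.4    0. ]
dish top [291.8 150.2] 0.65 z0: [737.6 110.    0. ]
   tri [719.9   3.8 339. ]
rack scene [260.9 269.7] 0.8 z0: [695.5 -86.2   0. ]
rack top [360.9 166.7] 0.95 z0: [690.9 -82.7   0. ]
   tri [692.2 -85.3  -6. ]
vial scene [307.3 226.8] 0.55 z0: [566.    0.4   0. ]
vial top [329.3 197.6] 0.5 z0: [604.7   5.6   0. ]
   tri [600.6   6.4  53. ]
```

```bash
python3 - <<'E'
import cv2
a=cv2.imread("pics/scene0.png");b=cv2.imread("pics/top0.png")
cv2.imwrite("pics/sc.png",cv2.resize(a[120:320,160:480],(800,500),interpolation=3))
cv2.imwrite("pics/tc.png",cv2.resize(b[120:300,180:440],(800,554),interpolation=3))
E
```

```text
(no output)
```

View pics/sc.png

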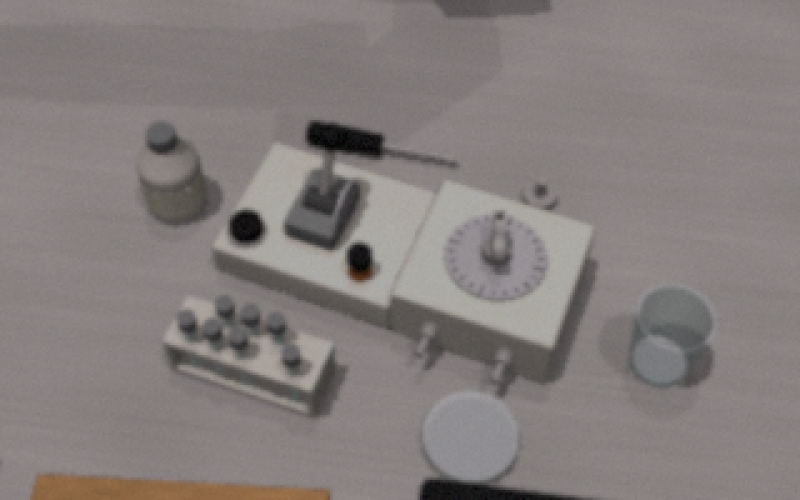

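View pics/tc.png

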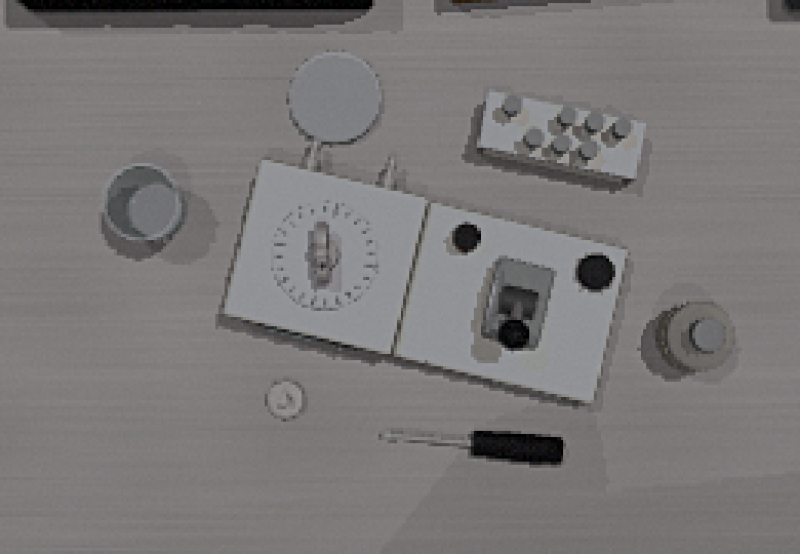

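The crops agree with the networks: in the top crop the lever ball is at (513,335), leaning toward the front and the robot. The wing is centred at (323,250), pointing roughly along the image vertical, and the pump is turned slightly clockwise. Next I fit the pump pose from the deck corners.

```bash
python3 - <<'E'
from h import *
from scipy.optimize import least_squares
np.set_printoptions(precision=3,suppress=True)
im=shot("top");sc=shot("scene")
C=[(220,318,-70,160,70),(262,160,70,160,70),(430,203,70,10,70),(395,355,-70,10,70),(630,250,70,-170,45),(592,403,-70,-170,45)]
px=[(180+u/800*260,120+v/554*180) for u,v,*_ in C]
def W(t,p): c,s=np.cos(t[2]),np.sin(t[2]);return [t[0]+c*p[0]-s*p[1],t[1]+s*p[0]+c*p[1],p[2]]
f=lambda t:np.ravel([np.array(project(im,W(t,c[2:])))-p for c,p in zip(C,px)])
r=least_squares(f,[565,42,-.2],x_scale=[10,10,.1]);t=r.x;print(t,r.fun)
np.save("pump.npy",t)
print("wing pred",W(t,[0,85,104]),"lever axis",W(t,[0,-85,67]))
for q in np.arange(0,.5,.1):
    p=W(t,[-70*np.sin(.7-q),-85,67+70*np.cos(.7-q)]);print(round(q,1),np.array(p),project(im,p),project(sc,p))
print("wing px",project(im,W(t,[0,85,116])))
s=silhouettes("wing_grip","top")
print([x["score"] for x in s])
m=s[0]["region"];v=np.argwhere(m)[:,::-1];print(v.mean(0),len(v),np.array(s[0]["extent"])*[640,400,640,400])
st=sense();print(st["joint_positions"],st["tool_rot"],st["tcp_pos"],"tool yaw")
b=cv2.imread("pics/top0.png");cv2.imwrite("pics/wing.png",cv2.resize(b[180:225,260:310],(800,720)[:1]*1+(600,) if 0 else (660,594),interpolation=2))
E
```

```text
[563.24   38.352  -0.233] [ 0.525 -0.139 -0.546 -0.227 -0.074 -1.297 -0.963  1.02   0.18  -0.304
  0.896  0.923]
wing pred [np.float64(582.8688637214292), np.float64(121.05470224516922), 104] lever axis [np.float64(543.6121069219961), np.float64(-44.35057894497341), 67]
0.0 [499.736 -33.937 120.539] [np.float64(345.73457277290237), np.float64(235.37967138078722)] [np.float64(296.1594515189516), np.float64(172.21920533341557)]
0.1 [505.155 -35.223 124.773] [np.float64(346.3148362121272), np.float64(233.21867010949734)] [np.float64(295.150882262036), np.float64(172.729203557045)]
0.2 [510.959 -36.601 128.431] [np.float64(346.9228622815516), np.float64(230.8941014241347)] [np.float64(294.07049303982694), np.float64(173.53531746400233)]
0.3 [517.09  -38.056 131.474] [np.float64(347.55187200372507), np.float64(228.43133197804207)] [np.float64(292.92870413373475), np.float64(174.63443552710132)]
0.4 [523.485 -39.574 133.874] [np.float64(348.1947254629193), np.float64(225.857872281521)] [np.float64(291.7370733777768), np.float64(176.01973314822314)]
wing px [np.float64(284.6445955874678), np.float64(202.74658802771086)]
[0.61]
[284.564 201.855] 117 [277.632 192.12  291.52  212.   ]
[-1.376  0.286  1.577  0.     1.279 -0.15 ] [ 3.142 -0.     0.345] [ 228.18  -635.262  231.338] tool yaw
```

View pics/wing.png

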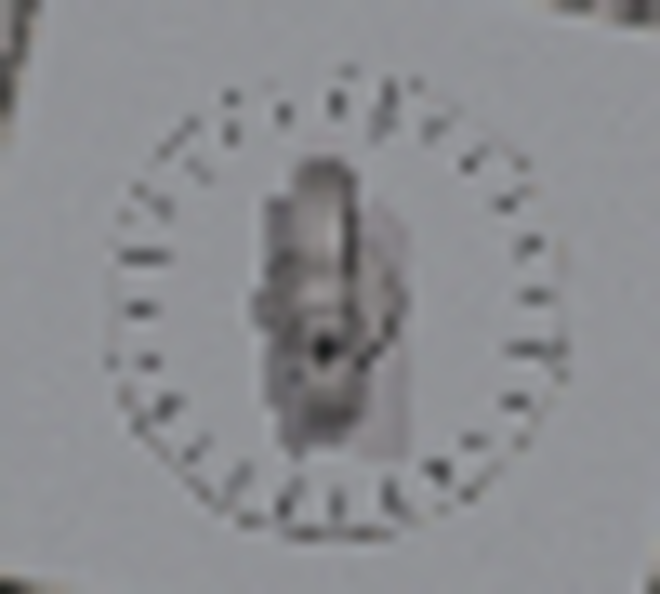

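The wing points along world +x within about 0.05 rad, so q≈2.9. The lever is at about 0.27 rad, with its ball near (515,-37,131). I'll approach with the half-turned yaw to keep joint 6 within its range.

```bash
python3 -m creep '[28,-27.5,0,0,0,0,28,-27.5,0,0,0,0,28,-27.5,0,0,0,0,28,-27.5,0,0,0,0,28,-27.5,0,0,0,0,28,-27.5,0,0,0,0,28,-27.5,0,0,0,0,28,-27.5,0,0,0,0,28,-27.5,0,0,0,0,28,-27.5,0,0,0,0]' 1 40
python3 -m creep '[28,-27.5,0,0,0,0,28,-27.5,0,0,0,0,28,-27.5,0,0,0,0,28,-27.5,0,0,0,0,28,-27.5,0,0,0,0,28,-27.5,0,0,0,0,24,-26,0,0,0,0,0,0,0,0,0,-0.12,0,0,0,0,0,-0.12,0,0,0,0,0,-0.12]'
python3 -m creep '[0,0,0,0,0,-0.12,0,0,0,0,0,-0.12,0,0,0,0,0,-0.12,0,0,0,0,0,-0.12,0,0,0,0,0,-0.12,0,0,0,0,0,-0.12,0,0,0,0,0,-0.12,0,0,0,0,0,-0.12,0,0,0,0,0,-0.12,0,0,0,0,0,-0.12]'
python3 -m creep '[0,0,0,0,0,-0.12,0,0,0,0,0,-0.12,0,0,0,0,0,-0.12,0,0,0,0,0,-0.12,0,0,0,0,0,-0.12,0,0,0,0,0,-0.12,0,0,0,0,0,-0.12,0,0,0,0,0,-0.12,0,0,0,0,0,-0.04,0,0,0,0,0,0]'
python3 - <<'E'
from h import *
np.set_printoptions(precision=3,suppress=True)
w=shot("wrist");print(w["st"]["tcp_pos"],w["st"]["tool_rot"],w["st"]["joint_positions"])
cv2.imwrite("pics/w1.png",w["frame"][:,:,::-1])
for q in("vent_tip","wing_grip"):
    for p in pinpoint(q,"wrist")[:2]:
        u=np.array(p["position"])*[640,400];print(q,u,p["score"],[atz(w,u,z) for z in(104,130)])
E
```

```text
time_s: 2.08
tcp_pos: [399.2, -280.1, 231.7]
tool_rot: [3.141, -0.0, 0.344]
wrist_force: [1.0, -0.6, -0.4]
width: 0.999
grip_force: 0.0
time_s: 2.92
tcp_pos: [515.1, -36.0, 231.4]
tool_rot: [3.141, -0.0, 0.713]
wrist_force: [-0.1, -0.7, -0.7]
width: 1.0
grip_force: 0.0
time_s: 3.75
tcp_pos: [514.9, -37.1, 231.5]
tool_rot: [3.141, 0.0, 1.911]
wrist_force: [0.4, 1.2, 0.1]
width: 1.0
grip_force: 0.0
time_s: 4.58
tcp_pos: [514.9, -37.2, 231.5]
tool_rot: [3.142, 0.0, 2.905]
wrist_force: [0.1, 0.2, -0.4]
width: 1.006
grip_force: 0.0
[514.908 -37.152 231.489] [3.142 0.    2.905] [-0.269 -0.068  1.962  0.     1.247 -1.603]
vent_tip [320.896 200.48 ] 0.8 [array([524.522, -41.836, 104.   ]), array([517.235, -39.948, 130.   ])]
wing_grip [519.296 229.88 ] 0.69 [array([590.849, 119.78 , 104.   ]), array([577.189, 106.138, 130.   ])]
wing_grip [373.824 245.4  ] 0.66 [array([575.208,  -6.383, 104.   ]), array([563.051,  -7.902, 130.   ])]
```

View pics/w1.png

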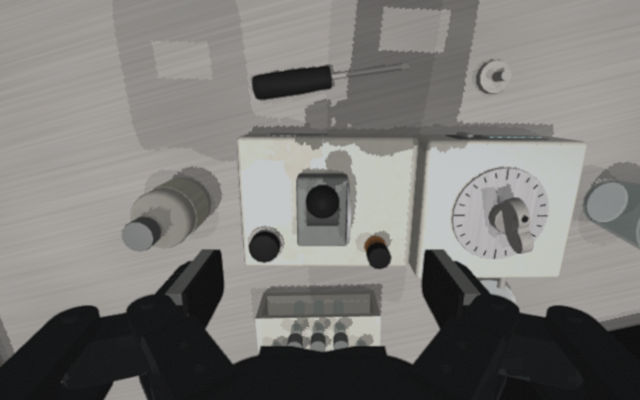

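The wrist view shows the ball at (322,201), giving (517,-40,130) and lever q≈0.3. The wing is at about (512,218). Now I descend over the ball and grip lightly.

```bash
python3 -m creep '[-2.5,-2,30,0,0,0,0,0,30,0,0,0,0,0,30,0,0,0,0,0,20,0,0,0,0,0,8,0,0,0,0,0,0,0,0,0]' 1 20
python3 -m creep '[0,0,0,0,0,0,0,0,0,0,0,0,0,0,0,0,0,0,0,0,0,0,0,0,0,0,0,0,0,0,0,0,0,0,0,0,0,0,0,0,0,0,0,0,0,0,0,0,0,0,0,0,0,0,0,0,0,0,0,0]' -1 20
```

```text
time_s: 5.23
tcp_pos: [515.2, -39.2, 111.0]
tool_rot: [3.141, -0.005, 2.904]
wrist_force: [-0.1, -0.2, 0.0]
width: 1.001
grip_force: 0.0
time_s: 6.07
tcp_pos: [517.7, -38.2, 114.8]
tool_rot: [3.138, 0.002, 2.904]
wrist_force: [-0.5, 5.1, 3.5]
width: 0.287
grip_force: 19.5
```

```bash
python3 -m creep '[-5,0,-2,0,0,0,-5,0,-1.5,0,0,0,-5,0,-1,0,0,0,-5,0,-0.5,0,0,0,-5,0,0,0,0,0,-2,0,0,0,0,0,0,0,0,0,0,0,0,0,0,0,0,0,0,0,0,0,0,0]'
python3 - <<'E'
from h import *
np.set_printoptions(precision=3,suppress=True)
t=np.load("pump.npy");s=sense();d=s["tcp_pos"][:2]-t[:2];c,n=np.cos(t[2]),np.sin(t[2]);print("pump xy",c*d[0]+n*d[1],-n*d[0]+c*d[1],s["tcp_pos"],s["wrist_force"])
I={n:shot(n) for n in("scene","top")}
r=[]
for n in I:
    u=np.array(pinpoint("vent_tip",n)[0]["position"])*[640,400];print(n,u,project(I[n],[543.6,-44.35,137]))
a,b=[cv2.resize(I[n]["frame"][150:270,230:410,::-1],(400,267),interpolation=2) for n in("scene","top")]
cv2.imwrite("pics/l.png",np.hstack([a,b]))
E
```

```text
time_s: 6.82
tcp_pos: [544.3, -44.7, 120.0]
tool_rot: [3.138, 0.002, 2.904]
wrist_force: [0.6, 4.5, 4.5]
width: 0.288
grip_force: 20.0
pump xy 0.7816945019013737 -85.20576228286956 [544.325 -44.731 119.988] [0.584 4.532 4.454]
scene [288.128 182.68 ] [np.float64(287.99451939780477), np.float64(181.76224494369492)]
top [273.6 248.6] [np.float64(350.13166725940744), np.float64(217.77674916614103)]
```

View pics/l.png

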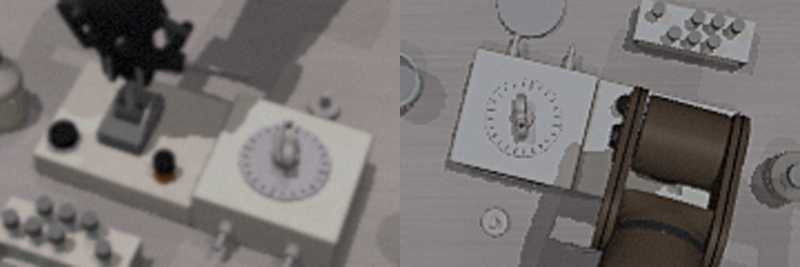

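The scene crop shows the lever standing upright in the fingers, and the grip point is at pump x = +0.8 mm. I release, lift and move over the wing.

```bash
python3 -m creep '[0,0,0,0,0,0,0,0,0,0,0,0,0,0,0,0,0,0,0,0,0,0,0,0,0,0,0,0,0,0,0,0,0,0,0,0,0,0,-20,0,0,0,0,0,-30,0,0,0,0,0,-30,0,0,0,0,0,-30,0,0,0]' 1 20
python3 -m creep '[0,34,0,0,0,0,0,34,0,0,0,0,0,34,0,0,0,0,0,34,0,0,0,0,0,34,0,0,0,0,0,0,0,0,0,-0.1,0,0,0,0,0,-0.1,0,0,0,0,0,0,0,0,0,0,0,0]'
python3 - <<'E'
from h import *
np.set_printoptions(precision=3,suppress=True)
w=shot("wrist");print(w["st"]["tcp_pos"],w["st"]["tool_rot"],w["st"]["joint_positions"])
cv2.imwrite("pics/w2.png",w["frame"][:,:,::-1])
for q,z in(("vent_tip",137),("wing_grip",104)):
    for p in pinpoint(q,"wrist")[:2]:
        u=np.array(p["position"])*[640,400];print(q,u,p["score"],atz(w,u,z))
E
```

```text
time_s: 7.85
tcp_pos: [542.6, -46.0, 229.1]
tool_rot: [-3.141, -0.001, 2.905]
wrist_force: [0.8, -1.0, 0.1]
width: 1.006
grip_force: 0.0
time_s: 8.6
tcp_pos: [582.9, 119.3, 228.1]
tool_rot: [-3.141, -0.0, 3.102]
wrist_force: [0.6, -0.2, 0.7]
width: 1.001
grip_force: 0.0
[582.875 119.292 228.084] [-3.141 -0.     3.102] [ 0.032  0.115  1.782 -0.     1.245 -1.5  ]
vent_tip [ 89.088 149.08 ] 0.86 [538.246 -45.009 137.   ]
wing_grip [321.92 197.2 ] 0.62 [589.139 117.649 104.   ]
```

View pics/w2.png

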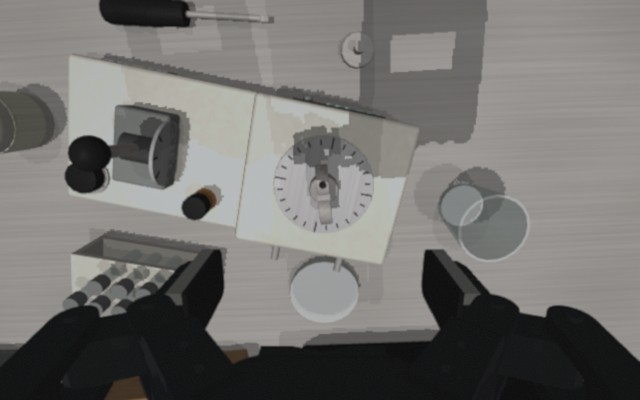

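The wrist view shows the wing running from about (321,165) to (325,222), so it is aligned with the tool x axis. The lever ball is at (89,150), and I'll check how upright it is with the top camera while descending.

```bash
python3 -m creep '[-3,1,35,0,0,0,0,0,35,0,0,0,0,0,35,0,0,0,0,0,24,0,0,0,0,0,8,0,0,0,0,0,0,0,0,0]' 1 60
python3 -m creep '[0,0,0,0,0,0,0,0,0,0,0,0,0,0,0,0,0,0,0,0,0,0,0,0,0,0,0,0,0,0,0,0,0,0,0,0,0,0,0,0,0,0,0,0,0,0,0,0,0,0,0,0,0,0,0,0,0,0,0,0]' -1 60
python3 - <<'E'
from h import *
np.set_printoptions(precision=3,suppress=True)
s=sense();print(s["joint_positions"],s["moment"])
I={n:shot(n) for n in("scene","top")};r=[]
for n in I:
    P=pinpoint("vent_tip",n)
    if P: u=np.array(P[0]["position"])*[640,400];print(n,u,P[0]["score"],atz(I[n],u,137),project(I[n],[543.6,-44.35,137]))
a,b=[cv2.resize(I[n]["frame"][150:270,250:430,::-1],(400,267),interpolation=2) for n in("scene","top")]
cv2.imwrite("pics/g.png",np.hstack([a,b]))
E
```

```text
time_s: 9.25
tcp_pos: [584.1, 119.6, 88.5]
tool_rot: [-3.141, -0.006, 3.103]
wrist_force: [0.0, 0.2, -0.1]
width: 1.0
grip_force: 0.0
time_s: 10.08
tcp_pos: [586.5, 119.9, 92.3]
tool_rot: [-3.141, 0.001, 3.105]
wrist_force: [-2.7, -1.7, 5.9]
width: 0.106
grip_force: 60.1
[ 0.033  0.271  1.869 -0.001  1.002 -1.501] [-0.264  0.263 -0.016]
scene [288.   183.08] 0.67 [547.303 -43.678 137.   ] [np.float64(287.99451939780477), np.float64(181.76224494369492)]
top [350.784 219.32 ] 0.59 [539.739 -45.962 137.   ] [np.float64(350.13166725940744), np.float64(217.77674916614103)]
```

View pics/g.png

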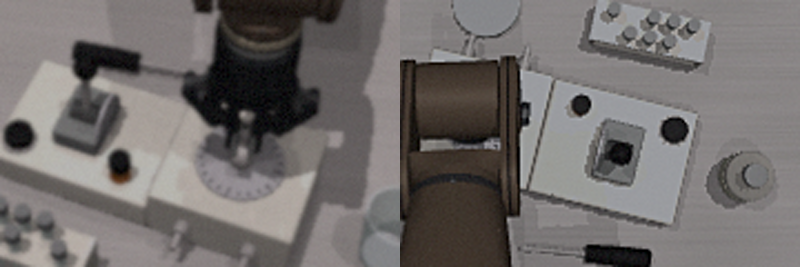

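The lever is upright: the scene and top estimates average x = 543.5, and upright is 543.6. The wing is gripped at a 9 mm opening. Now I turn it clockwise.

```bash
python3 -m creep '[0,0,0,0,0,0.1,0,0,0,0,0,0.1,0,0,0,0,0,0.1,0,0,0,0,0,0.1,0,0,0,0,0,0.1,0,0,0,0,0,0.1,0,0,0,0,0,0.1,0,0,0,0,0,0.1,0,0,0,0,0,0,0,0,0,0,0,0]'
python3 -c "from plant import *;s=sense();print(s['moment'],s['joint_positions'][5],s['tau'][5])"
python3 -m creep '[0,0,0,0,0,0.05,0,0,0,0,0,0.05,0,0,0,0,0,0.05,0,0,0,0,0,0,0,0,0,0,0,0]'
python3 -c "from plant import *;s=sense();print(s['moment'],s['joint_positions'][5],s['tau'][5])"
```

```text
time_s: 11.12
tcp_pos: [586.7, 120.6, 92.3]
tool_rot: [3.14, 0.001, 2.307]
wrist_force: [-1.1, 0.8, 5.3]
width: 0.106
grip_force: 60.1
[ 0.06096406  0.11246712 -0.10534483] -0.7032201157808318 -0.05377746652811766
time_s: 11.53
tcp_pos: [586.9, 120.7, 92.4]
tool_rot: [3.139, 0.0, 2.157]
wrist_force: [-1.0, 0.8, 4.9]
width: 0.104
grip_force: 60.0
[ 0.09147528  0.10827675 -0.12294214] -0.5534107163843375 -0.08483023848384619
```

```bash
for i in 1 2 3; do python3 -m creep '[0,0,0,0,0,0.04,0,0,0,0,0,0.04,0,0,0,0,0,0]' | grep -E "rot|tcp"
python3 -c "from plant import *;s=sense();print(s['moment'],s['joint_positions'][5],s['tau'][5])"; done
```

```text
tcp_pos: [586.9, 120.7, 92.4]
tool_rot: [3.139, 0.0, 2.076]
[ 0.14647453  0.04997914 -0.08409359] -0.47256638971183906 0.06299932720139623
tcp_pos: [586.9, 120.7, 92.4]
tool_rot: [3.139, 0.001, 2.001]
[0.28042382 0.01129551 0.99740545] -0.3964354633106845 1.1080805584788322
tcp_pos: [586.9, 120.6, 92.4]
tool_rot: [3.14, 0.003, 1.928]
[0.37524831 0.03197004 2.19553113] -0.32142337761413425 2.305804342031479
```

The hard stop begins at tool yaw ≈2.06, as predicted (2.05). The moment is now 2.2 N m, so the screw is seated. I back off to yaw ≈3.62.

```bash
python3 -m creep '[0,0,0,0,0,-0.1,0,0,0,0,0,-0.1,0,0,0,0,0,-0.1,0,0,0,0,0,-0.1,0,0,0,0,0,-0.1,0,0,0,0,0,-0.1,0,0,0,0,0,-0.1,0,0,0,0,0,-0.1,0,0,0,0,0,-0.1,0,0,0,0,0,-0.1]' | grep rot
python3 -m creep '[0,0,0,0,0,-0.1,0,0,0,0,0,-0.1,0,0,0,0,0,-0.1,0,0,0,0,0,-0.1,0,0,0,0,0,-0.1,0,0,0,0,0,-0.1,0,0,0,0,0,-0.08,0,0,0,0,0,0,0,0,0,0,0,0,0,0,0,0,0,0]'
python3 - <<'E'
from h import *
s=sense();print(s["moment"],s["joint_positions"])
I={n:shot(n) for n in("scene","wrist","top")}
for n in("scene","top"):
    P=pinpoint("vent_tip",n)
    if P: u=np.array(P[0]["position"])*[640,400];print(n,u,atz(I[n],u,137))
u=project(I["scene"],[586,120,90]);print(u)
x,y=int(u[0]),int(u[1])
a=cv2.resize(I["scene"]["frame"][y-30:y+40,x-50:x+50,::-1],(400,280),interpolation=2)
b=cv2.resize(I["wrist"]["frame"][120:260,220:420,::-1],(400,280),interpolation=2)
cv2.imwrite("pics/f.png",np.hstack([a,b]))
E
```

```text
tool_rot: [3.141, 0.001, 2.922]
time_s: 13.95
tcp_pos: [586.6, 119.6, 92.3]
tool_rot: [-3.14, 0.0, -2.685]
wrist_force: [-0.6, -2.6, 6.6]
width: 0.106
grip_force: 60.2
[-0.36720214  0.28988698  0.10324893] [ 3.22388389e-02  2.70733899e-01  1.86847581e+00 -1.49089115e-03
  1.00142076e+00 -1.99437003e+00]
scene [314.816 183.   ] [538.80696047  14.82360971 137.        ]
top [351.808 219.32 ] [539.73422407 -48.52318658 137.        ]
[np.float64(358.9682720306381), np.float64(218.0180414405723)]
```

View pics/f.png

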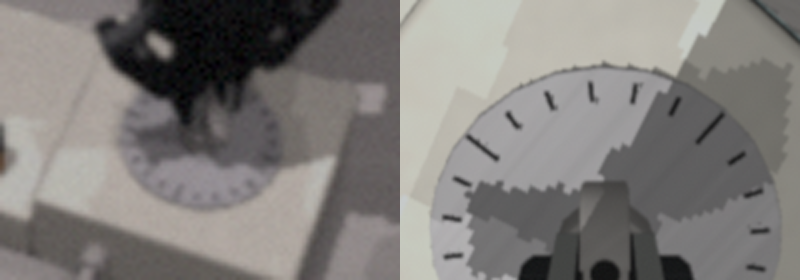

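The wrist crop shows the wing held in line with the fingers. The tool yaw gives q≈2.45 to 2.47 against a target of 2.43. The top-camera lever row is unchanged at 219.3; the scene reading has jumped about 58 mm in y, so I treat it as a misdetection. Handing in.

```bash
python3 -c "from plant import *;print(hand_in())"
```

```text
the job is handed in; nothing more can be done
None
```

I stood the lever upright, seated the adjuster and backed it off about a quarter turn (q≈2.46 rad, target 2.43), and handed in with the wing still gripped at 60 N; no verdict came back.

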